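Close the sealed anchor box

ROBOT

A 6-joint arm with a two-finger parallel gripper is mounted at the origin on the work surface. World frame = base frame: x ahead of the robot, y to its left, z up, the work surface at z = 0. Lengths are in mm, angles in rad, forces in N, time in s.
With the tool pointing down it reaches from about 300 to 775 mm from the base axis. Payload 14.6 kg.
Tool frame: the origin (TCP) lies midway between the tips of the shut fingers; the grasp point (between the pads) lies grasp_offset behind it (grasp_offset is the distance from the TCP to the grasp point, in mm); z points along the fingers, y is the line along which they close (so a half turn about z gives the same grasp; the last joint's range is limited). The gripper opens to 94 mm and grips with 3 to 60 N. Pads are 16 mm wide; open, the fingers measure 119 mm over their backs; the gripper's body (75 mm by 177 mm) begins 78 mm behind the grasp point.
Start: joints at [1.08, 0.3, 1.521, -0, 1.321, -0.067], TCP at [226.171, 501.334, 166.046] pointing down, gripper open.
Joint ranges: [-3.03, 3.03], [-0.79, 2.21], [0.23, 2.52], [-1.04, 4.18], [0, 3.07], [-2.55, 2.55]. Speed limits (rad/s): [2.22, 2.22, 2.57, 3.14, 3.14, 3.14].

INTERFACE

Orientations are given as [roll, pitch, yaw] about the fixed x, y, z axes, in that order (R = Rz(yaw) Ry(pitch) Rx(roll)).
In Python, from cell import * gives the robot as it stands. The module is installed in compiled form; this text tells all that it offers.
- The arm moves only by the shell command python3 -m jog 'ROWS' [FORCE]. ROWS is JSON, a list of rows, each a list of 3 entries, a list of its own where there are three numbers: the finger opening in mm, from 0 to 94, then the shift along the tool's x, y, z in units of 50 mm (1.0 is 50 mm), then the turn about the tool's z in units of 180 degrees (1.0 is 180 degrees). In form: [[fingers, [dx, dy, dz], twist], ...]. A call has 1 to 20 rows; each row shifts and turns the commanded pose from where the row before left it, along the tool's axes as they then stand; what a row does not reach is not made up. A row lasts 1/10 s, in which the tool goes at most 50 mm and 8.59 degrees, less where a joint would pass 70% of its speed; a pose out of reach is approached as far as the arm can. A call with a number of a shift or a turn outside -1 to 1 is refused whole. A call with a gripper value outside its range is refused whole. The fingers move at their own pace and stop on an object; FORCE is the grip in N (left out, the last holds). Time passes only in rows, so rows that do not move let the fingers close. It gives the time, the measured TCP pose, the force, the opening and the grip force at its end, in the units of the state.
- read_state(): the state, without advancing time (a new reading comes with each control period).
- camera(name): name is "scene" or "top" or "wrist"; returns the picture (420x560x3 uint8, red, green, blue); there is no depth.
- calibration(name): a dict with "mtx" (3x3 intrinsics, pixels), "cam_to_world" (4x4, takes a point from camera to world coordinates); the wrist camera has in their place "hand_eye" (4x4, takes a point from camera to tool coordinates, whose origin is the TCP and whose axes are the flange's). Camera axes: x right, y down, z forward; pixel columns grow to the right and rows downward; lengths in mm; the calibration is good to about 2 mm. A picture is of the moment at which its call begins: read the wrist's pose just before it. calibration takes no time and is no camera call.
- sign_off(): hands the job in; it is judged then, once.
Trained networks look in the newest picture that a camera, given by its name, has taken for a name from the list of things; names that differ only in an ending like _2 or _b are one class to them, and where a whole thing is asked for, a point or a joint stands for the part that bears it (a point fixed in the world has none). Each returns a list of dicts, best first, with "conf" (0 to 1); they miss things now and then, are a little off and sometimes report something else, mostly with a low value. They report only what shows in the picture. A call takes as long as a camera call.
- regions_of(camera, query): "pixels" (420x560 bool, what is visible of it) and "rect" ([centre column, centre row, width, height] in pixels, round what is visible of it).
The state is a dict: "clock": time; "joints": joint angles; "qd": joint speeds; "effort": joint torques, N m; "eef_pos": TCP position; "eef_rot": TCP orientation; "wrist_force": force on the tool from outside, world axes, zero at the start; "moment": the same for the moment, N m; "finger_gap": finger opening in mm; "finger_force": force on a finger pad.
Only numpy, scipy, OpenCV 4.12 (cv2) and the standard library are available. Lean on these libraries where they do the work, as an engineer would, in place of code of your own. Each camera call takes 0.05 s, during which the arm holds its last target. There are 200 camera calls.

TASK

Put the yellow lid on the blue box of anchors, then snap the four red clips down over the lid's rim one after another, working across to opposite corners: after the first clip do the one diagonally opposite, then the other two, so that the seal is pulled down evenly. Ease each clip over until it snaps fully home without forcing it, since the clips crack if pressed hard, and leave everything else on the counter where it is.

Things in the scene. Friction and masses are not known exactly. Their poses are not given: they have to be found in the camera images.
- box: Blue plastic storage box full of steel anchors, 200 x 150 mm over its rim, 90 mm high; very heavy, stays put. Origin: centre of its underside, z up, x along the 200 mm side. A black rubber seal on the rim, its top at z = 95, carries the lid and yields about 2.6 N per mm at each corner. Four red clips, two on each long side: hinge pins parallel to x at z = 78, y = 84 or -84, x = 60 or -60.
- lid: Yellow lid, 206 x 160 mm, about 0.3 kg, lying right way up on the counter. Origin: centre of the underside of its 12 mm locating skirt, z up, x along the 206 mm side; either way round fits. Plate z = 12 to 15.5, round bead along the edges up to z = 23. Black bridge handle in the middle along x: bar 100 long, 18 wide, z = 41 to 57, open below between its two feet.
- lid_seat (a point): Where the lid's origin belongs, fixed to the box, on its axis 83 mm above its underside, axes as the box's: the skirt then stands in the mouth with 0.8 (y) to 1.2 mm (x) play each side, its lower edge rounded, and the plate lies on the seal. Clipped down, the lid ends 1 to 2 mm lower. Carry the lid above the open clips, whose tabs stand up to 132 mm above the counter.
- clip_a (a joint): red clip at the box's -x, +y corner (box axes); its diagonal partner is clip_c. Value: angle about its hinge pin in rad, 0 = fully shut against its stop, positive = swung open outwards; starts at 1.2 to 1.55.
- clip_b (a joint): red clip at the box's +x, +y corner (box axes); its diagonal partner is clip_d. Value: angle about its hinge pin in rad, 0 = fully shut against its stop, positive = swung open outwards; starts at 1.2 to 1.55.
- clip_c (a joint): red clip at the box's +x, -y corner (box axes); its diagonal partner is clip_a. Value: angle about its hinge pin in rad, 0 = fully shut against its stop, positive = swung open outwards; starts at 1.2 to 1.55.
- clip_d (a joint): red clip at the box's -x, -y corner (box axes); its diagonal partner is clip_b. Value: angle about its hinge pin in rad, 0 = fully shut against its stop, positive = swung open outwards; starts at 1.2 to 1.55.
- clip_a_pin (a point): Middle of the steel hinge pin of clip_a, fixed to the box, axes as the box's (pin along x). All clips alike, 34 mm wide. Shut: an arm rises 32 mm from the pin; from its top a flat tab 4 mm thick reaches 38 mm inwards over the lid, upper face 36.5 mm above the pin if straight. But the tabs are worn and bent up for good, each differently: 0 to 0.3 rad.
- clip_b_pin (a point): Middle of the steel hinge pin of clip_b, fixed to the box, axes as the box's (pin along x). Open, a clip's tab stands up beside the box, its face outwards, at most 52 mm outside the pin. Pushed inwards round the pin from outside (under 1 N) it swings over and stays where it is left, its tab then sloping up inwards.
- clip_c_pin (a point): Middle of the steel hinge pin of clip_c, fixed to the box, axes as the box's (pin along x). Press the tab on round its pin, inwards and down; straight down on a steep tab's end jams. A nose below meets the lid's bead at about 0.35 rad and rides over it near 0.1 to 0.25 rad with 3 to 15 N; then it snaps: the force drops and the clip goes on to 0 by itself.
- clip_d_pin (a point): Middle of the steel hinge pin of clip_d, fixed to the box, axes as the box's (pin along x). A shut clip is against a rigid stop, where each further mm adds 10 N or more; a clip cracks above 25 N. Drag along the tab wedges the finger against the pin: give way to it. Once snapped, a clip stays shut.
- anchor1: Bystander, to be left alone: zinc wedge anchor 130 mm long, on the counter. Origin: centre of its underside.
- anchor2: Bystander, to be left alone: brass-coloured wedge anchor 110 mm long, on the counter. Origin: centre of its underside.
- hexbolt: Bystander, to be left alone: black hex bolt 88 mm tall standing on its head, on the counter. Origin: centre of its underside.
- tape: Bystander, to be left alone: roll of masking tape 100 mm across, on the counter. Origin: centre of its underside.
- spanner: Bystander, to be left alone: spanner 190 mm long, on the counter. Origin: centre of its underside.
- nutjar: Bystander, to be left alone: jar 72 mm across, 85 mm high, on the counter. Origin: centre of its underside.
- scoopbin: Bystander, to be left alone: small open blue bin 110 x 150 x 60 mm, on the counter. Origin: centre of its underside.
- nut: Bystander, to be left alone: hex nut 36 mm across, on the counter. Origin: centre of its underside.

How it is judged (in metres and radians):
On the way, in this order (a step that is already met when the one before it is completed fails the run):
1. the lid lies in place on the box with all four clips still open (x of lid in the frame of box between -0.004 and 0.004 m and y of lid in the frame of box between -0.004 and 0.004 m and angle between the x axis of lid and the x axis of box, either way round below 0.06 rad and angle between lid's own z axis and vertical below 0.04 rad and z of lid in the frame of box between 0.079 and 0.0855 m and value of joint each of clip_a, clip_b, clip_c, clip_d above 0.4 rad), for 0.2 s.
2. one clip has snapped shut, the other three not (((value of joint clip_a below 0.07 rad and value of joint each of clip_b, clip_c, clip_d above 0.12 rad) or (value of joint clip_b below 0.07 rad and value of joint each of clip_a, clip_c, clip_d above 0.12 rad) or (value of joint clip_c below 0.07 rad and value of joint each of clip_a, clip_b, clip_d above 0.12 rad) or (value of joint clip_d below 0.07 rad and value of joint each of clip_a, clip_b, clip_c above 0.12 rad))), for 0.2 s.
3. the clip diagonally opposite has snapped shut too, the other two not (((value of joint each of clip_a, clip_c below 0.07 rad and value of joint each of clip_b, clip_d above 0.12 rad) or (value of joint each of clip_b, clip_d below 0.07 rad and value of joint each of clip_a, clip_c above 0.12 rad))), for 0.2 s.
At the end, for the whole second after the job is handed in: All four clips are shut (below 0.07 rad) over the rim; the lid is at rest on the box, within 4 mm and 0.06 rad of square, level within 0.04 rad, pulled down on its seal (its origin 78 to 82.5 mm above the box's underside) (value of joint each of clip_a, clip_b, clip_c, clip_d below 0.07 rad and x of lid in the frame of box between -0.004 and 0.004 m and y of lid in the frame of box between -0.004 and 0.004 m and angle between the x axis of lid and the x axis of box, either way round below 0.06 rad and angle between lid's own z axis and vertical below 0.04 rad and z of lid in the frame of box between 0.078 and 0.0825 m and linear speed of lid below 0.02 m/s); the robot touches nothing.
It fails at once if a clip (or the box) is pressed with more than 25 N (contact force between any of the fingers, the arm and box above 25 N).
It fails at once if two clips that are not diagonal opposites are shut while the other two are open ((value of joint each of clip_a, clip_b below 0.07 rad and value of joint each of clip_c, clip_d above 0.12 rad) or (value of joint each of clip_b, clip_c below 0.07 rad and value of joint each of clip_a, clip_d above 0.12 rad) or (value of joint each of clip_c, clip_d below 0.07 rad and value of joint each of clip_a, clip_b above 0.12 rad) or (value of joint each of clip_d, clip_a below 0.07 rad and value of joint each of clip_b, clip_c above 0.12 rad)).
It fails at once if another thing on the counter is moved by more than 20 mm (distance of any of anchor1, anchor2, hexbolt, tape, spanner, nutjar, scoopbin, nut from where it was at the start of the episode above 0.02 m).
It also fails if it takes over 72 s, if anything falls off the work surface, if the arm or the gripper's body presses on something with over 40 N, if the wrist force passes 120 N, or if a joint passes its speed limit or range.

## Working session

There is one attempt and no reset: what is moved stays moved. The work goes in short steps, Python scripts to look and compute and a shell command to move; the robot and the scene stay as the last step left them, time stands still between calls to the robot, and variables do not carry over. Pictures are saved under pics/ and viewed, at most 10 in all, crops included, and the job is handed in when it is done.

```bash
mkdir -p pics; python3 - <<'E'
from cell import *
import cv2,numpy as np
s=read_state(); print({k:np.round(v,3).tolist() for k,v in s.items()})
ims=[]
for c in("top","scene"):
    im=camera(c); cv2.imwrite(f"pics/{c}0.png",im[...,::-1]); 
    cal=calibration(c); print(c,np.round(cal["mtx"],1).tolist(),np.round(cal["cam_to_world"],3).tolist())
    for q in("box","lid","clip_a"):
        for r in regions_of(c,q)[:5]: print(c,q,round(r["conf"],2),np.round(r["rect"],1))
print(np.round(calibration("wrist")["hand_eye"],3).tolist())
E
```

```text
{'clock': 0.0, 'joints': [1.08, 0.3, 1.522, 0.0, 1.321, -0.067], 'qd': [0.001, 0.001, -0.0, 0.001, 0.001, -0.0], 'effort': [0.001, -53.182, -35.274, 0.071, 0.024, -0.0], 'eef_pos': [226.043, 501.067, 165.482], 'eef_rot': [-3.14, -0.0, 2.718], 'wrist_force': [-0.866, 0.054, -0.13], 'moment': [-0.006, -0.03, -0.041], 'finger_force': 0.0, 'finger_gap': 94.024}
top [[479.8, 0.0, 289.1], [0.0, 479.8, 215.9], [0.0, 0.0, 1.0]] [[0.027, -0.995, 0.091, 457.853], [-1.0, -0.026, 0.007, -10.167], [-0.004, -0.092, -0.996, 1290.647], [0.0, 0.0, 0.0, 1.0]]
top box 0.79 [370.4 223.8 105.8  86.5]
top lid 0.7 [368.6 223.4 107.2  87.7]
top clip_a 0.83 [406.2 252.4  20.6  14.9]
top clip_a 0.79 [331.8 191.4  19.6  15.1]
top clip_a 0.77 [325.4 236.6  17.9  17.2]
top clip_a 0.69 [409.9 207.6  24.1  14.3]
scene [[390.6, 0.0, 285.4], [0.0, 390.6, 203.2], [0.0, 0.0, 1.0]] [[0.02, 0.539, -0.842, 1531.95], [1.0, -0.028, 0.006, 5.247], [-0.02, -0.842, -0.539, 692.57], [0.0, 0.0, 0.0, 1.0]]
scene box 0.95 [207.6 213.6  91.9  67.5]
scene lid 0.6 [342.2 216.2  67.8  43.1]
scene lid 0.41 [347.8 248.7  27.7  30.9]
scene clip_a 0.7 [245.2 209.6  13.8  15.7]
scene clip_a 0.53 [173.2 205.8  18.   16.9]
scene clip_a 0.43 [186.6 184.6  14.7  18.6]
scene clip_a 0.41 [253.5 189.6  12.2  13.9]
[[-0.001, -0.959, -0.284, 82.042], [1.0, -0.001, 0.0, -0.004], [-0.0, -0.284, 0.959, -218.67], [0.0, 0.0, 0.0, 1.0]]
```

View pics/top0.png

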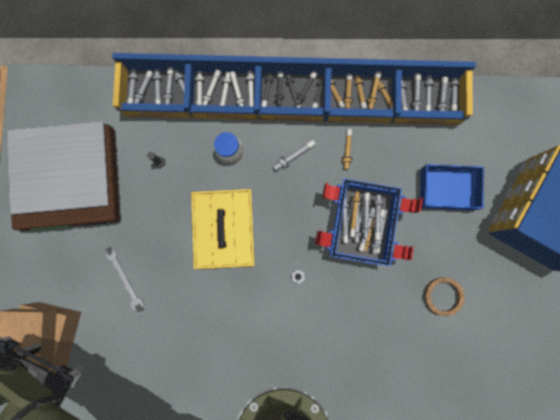

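View pics/scene0.png

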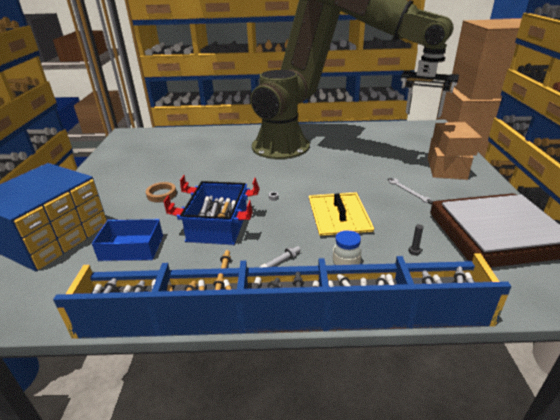

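The top view shows the lid at about (222,229) with its handle vertical. The box is at about (366,222), slightly rotated, with clips at (331,191), (324,238), (410,206) and (403,252). The scene view shows the clips standing open.

```bash
cat > h.py <<'E'
import numpy as np,cv2
from cell import *
from scipy.spatial.transform import Rotation as Ro
def camT(c):
    k=calibration(c)
    if "cam_to_world" in k: return k["mtx"],k["cam_to_world"]
    s=read_state();T=np.eye(4);T[:3,:3]=Ro.from_euler("xyz",s["eef_rot"]).as_matrix();T[:3,3]=s["eef_pos"]
    return k["mtx"],T@k["hand_eye"]
def onplane(K,T,px,z):
    px=np.atleast_2d(px).astype(float)
    d=np.c_[(px-[K[0,2],K[1,2]])/[K[0,0],K[1,1]],np.ones(len(px))]@T[:3,:3].T
    return T[:3,3]+d*((z-T[2,3])/d[:,2])[:,None]
def proj(K,T,P):
    p=(np.atleast_2d(P)-T[:3,3])@T[:3,:3]; return p[:,:2]/p[:,2:]*[K[0,0],K[1,1]]+[K[0,2],K[1,2]]
def rect(mask,K,T,z):
    c=max(cv2.findContours(mask.astype(np.uint8),cv2.RETR_EXTERNAL,cv2.CHAIN_APPROX_NONE)[0],key=cv2.contourArea)[:,0]
    w=onplane(K,T,c,z)[:,:2]; r=cv2.minAreaRect(w.astype(np.float32))
    return r
E
python3 - <<'E'
from h import *
K,T=camT("top"); im=cv2.imread("pics/top0.png"); h=cv2.cvtColor(im,cv2.COLOR_BGR2HSV)
roi=np.zeros(im.shape[:2],bool); roi[180:280,180:265]=1
print("lid",rect((h[...,0]>18)&(h[...,0]<35)&(h[...,1]>120)&roi,K,T,20))
print("handle",rect((h[...,2]<60)&roi,K,T,57))
roi[:]=0; roi[170:275,310:425]=1
b=(h[...,0]>100)&(h[...,0]<130)&(h[...,1]>100)&roi
b[:,402:]=0
b=cv2.morphologyEx(b.astype(np.uint8),cv2.MORPH_OPEN,np.ones((2,2)))
print("box",rect(b,K,T,90))
E
```

```text
lid ((536.2930297851562, 175.37179565429688), (203.65435791015625, 158.0009307861328), 4.422313213348389)
handle ((533.834228515625, 173.3563690185547), (90.80381774902344, 14.133589744567871), 4.091898441314697)
box ((554.8164672851562, -195.55157470703125), (170.66323852539062, 199.23941040039062), 81.90233612060547)
```

```bash
cat >> h.py <<'E'
def go(pos,yaw=None):
    s=read_state(); y0=s["eef_rot"][2]; yaw=y0 if yaw is None else yaw
    d=(yaw-y0+np.pi)%(2*np.pi)-np.pi
    R=Ro.from_euler("xyz",[np.pi,0,yaw]).as_matrix()
    print("twist",round(-d/np.pi,4),"shift/50",np.round(R.T@(np.array(pos)-s["eef_pos"])/50,3))
E
python3 -c "
from h import *
go([535,174,200],np.pi+.074)
print(calibration('wrist')['mtx'])"
```

```text
twist -0.1584 shift/50 [-5.676 -6.985 -0.681]
[[375.02203066   0.         276.88495555]
 [  0.         375.02203066 210.885794  ]
 [  0.           0.           1.        ]]
```

```bash
python3 -m jog '[[94,[0,0,-0.17],-0.04],[94,[0,0,-0.17],-0.04],[94,[0,0,-0.17],-0.04],[94,[0,0,-0.17],-0.0384],[94,[-0.5676,-0.6985,0],0],[94,[-0.5676,-0.6985,0],0],[94,[-0.5676,-0.6985,0],0],[94,[-0.5676,-0.6985,0],0],[94,[-0.5676,-0.6985,0],0],[94,[-0.5676,-0.6985,0],0],[94,[-0.5676,-0.6985,0],0],[94,[-0.5676,-0.6985,0],0],[94,[-0.5676,-0.6985,0],0],[94,[-0.5676,-0.6985,0],0],[94,[0,0,0],0],[94,[0,0,0],0]]'
python3 - <<'E'
from h import *
K,T=camT("wrist"); im=camera("wrist")[...,::-1].copy(); cv2.imwrite("pics/w1.png",im)
h=cv2.cvtColor(im,cv2.COLOR_BGR2HSV)
print(read_state()["eef_rot"])
print("lid",rect((h[...,0]>18)&(h[...,0]<35)&(h[...,1]>120),K,T,20))
r=regions_of("wrist","lid"); print([(x["conf"],x["rect"]) for x in r][:3])
m=(h[...,2]<60); m[:,:]&=cv2.erode(cv2.morphologyEx(((h[...,0]>18)&(h[...,0]<35)&(h[...,1]>120)).astype(np.uint8),cv2.MORPH_CLOSE,np.ones((61,61))),np.ones((9,9)))>0
print("handle",rect(m,K,T,57))
E
```

```text
clock: 2.0
eef_pos: [535.1, 173.4, 199.7]
eef_rot: [3.142, -0.001, -3.069]
wrist_force: [-0.1, 0.2, 0.2]
finger_gap: 94.0
finger_force: 0.0
[ 3.14147362e+00 -4.35986483e-04 -3.06802287e+00]
lid ((537.3026733398438, 176.87908935546875), (206.6112823486328, 161.35472106933594), 4.43311882019043)
[(0.81, [280.6, 175.1, 163.9, 184.4])]
handle ((767.6935424804688, -43.26634216308594), (138.32408142089844, 201.13182067871094), 4.041749477386475)
```

View pics/w1.png

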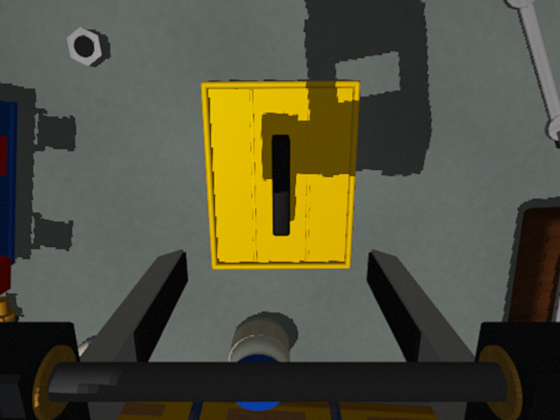

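The wrist view shows the lid square at (281,175). The handle bar runs from (281,135) to (281,236), aligned with the tool.

```bash
python3 - <<'E'
import cell
from h import *
print([n for n in dir(cell) if 'off' in n.lower()], getattr(cell,'grasp_offset',None))
K,T=camT("wrist"); print(onplane(K,T,[[281,135],[281,236],[273,185],[290,185]],57))
go([537.3,176,30],np.pi+.0773)
E
```

```text
['grasp_offset', 'sign_off'] 18.8
[[484.278982   174.43028898  57.        ]
 [585.99384753 182.22703791  57.        ]
 [533.22076445 170.27150021  57.        ]
 [531.99424626 186.98718031  57.        ]]
twist -0.0009 shift/50 [-0.059  0.022  3.401]
```

```bash
python3 -m jog '[[94,[-0.04,0.05,0.5],0],[94,[0,0,0.5],0],[94,[0,0,0.5],0],[94,[0,0,0.5],0],[94,[0,0,0.5],0],[94,[0,0,0.4],0],[94,[0,0,0.3],0],[94,[0,0,0.2],0],[94,[0,0,0],0],[0,[0,0,0],0],[0,[0,0,0],0],[0,[0,0,0],0],[0,[0,0,0],0],[0,[0,0,0],0],[0,[0,0,0],0],[0,[0,0,0],0],[0,[0,0,0],0]]' 30
```

```text
clock: 3.8
eef_pos: [536.8, 176.6, 30.0]
eef_rot: [-3.142, -0.0, -3.068]
wrist_force: [0.6, 0.0, -0.8]
finger_gap: 33.5
finger_force: 0.0
```

```bash
python3 -m jog '[[0,[0,0,0],0],[0,[0,0,0],0],[0,[0,0,0],0],[0,[0,0,0],0],[0,[0,0,0],0]]'
python3 -m jog '[[0,[0,0,-0.2],0],[0,[0,0,-0.5],0],[0,[0,0,-0.7],0],[0,[0,0,-0.8],0],[0,[0,0,-0.8],0],[0,[0,0,-0.8],0],[0,[0,0,-0.8],0],[0,[0,0,0],0],[0,[0,0,0],0]]'
```

```text
clock: 4.3
eef_pos: [536.8, 176.6, 30.0]
eef_rot: [3.142, -0.0, -3.068]
wrist_force: [0.2, 0.7, 0.2]
finger_gap: 0.7
finger_force: 0.0
clock: 5.2
eef_pos: [536.8, 176.6, 261.0]
eef_rot: [3.141, 0.002, -3.068]
wrist_force: [-0.2, 0.4, -0.4]
finger_gap: 0.5
finger_force: 0.0
```

```bash
python3 - <<'E'
from h import *
K,T=camT("wrist"); im=camera("wrist")[...,::-1].copy(); K2,T2=camT("top"); t=camera("top")[...,::-1].copy()
cv2.imwrite("pics/w2.png",np.hstack([cv2.resize(im,(400,300)),cv2.resize(t[150:330,130:430],(400,300))]))
h=cv2.cvtColor(im,cv2.COLOR_BGR2HSV)
print("lid",rect((h[...,0]>18)&(h[...,0]<35)&(h[...,1]>120),K,T,20)); print(K2@np.eye(3)[:,2],proj(K,T,[[536,176,57],[536,176,200]]))
E
```

```text
lid ((536.9554443359375, 176.51504516601562), (205.48452758789062, 161.53518676757812), 4.232631683349609)
[289.12713276 215.850202     1.        ] [[276.73339316 173.64822316]
 [276.80869749 208.78332577]]
```

View pics/w2.png

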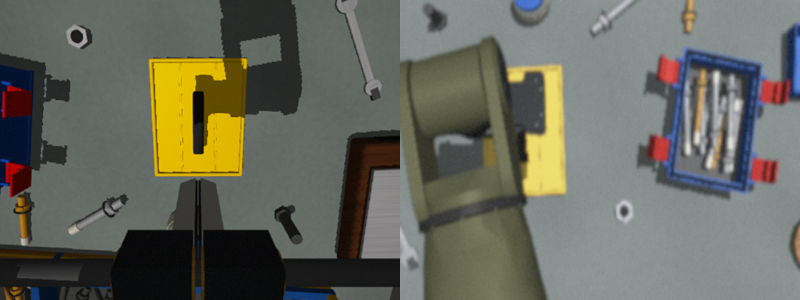

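The fingers look shorter than the reported TCP. The tips are about 185 px apart at a 94 mm opening, which puts them at roughly 190 mm depth instead of 233. That means the real tips are about 40 mm behind the TCP, so they closed above the handle. I'll check this on a crop before descending again.

```bash
python3 - <<'E'
from h import *
im=camera("wrist")[...,::-1]
a=cv2.imread("pics/w1.png")
cv2.imwrite("pics/w3.png",np.vstack([cv2.resize(im[215:345,160:400],(720,290)),cv2.resize(a[225:345,80:470],(720,290))]))
E
```

```text
(no output)
```

View pics/w3.png

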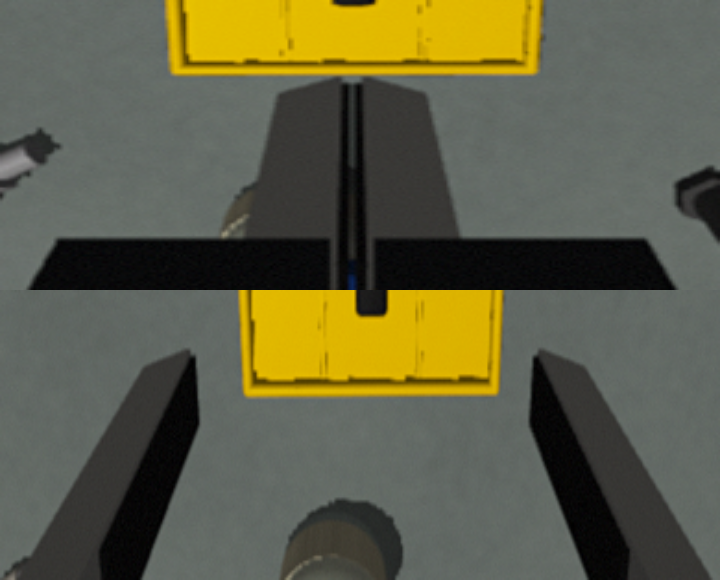

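The shut fingers (25 mm) span 51 px, giving a depth near 185 mm. So the tips really are about 42 mm above the reported TCP, and I'll allow for that in every move.

```bash
python3 -m jog '[[94,[0,0,0.4],0],[94,[0,0,0.4],0],[94,[0,0,0.4],0],[94,[0,0,0.4],0],[94,[0,0,0.4],0],[94,[0,0,0.4],0],[94,[0,0,0.4],0],[94,[0,0,0.4],0],[94,[0,0,0.4],0],[94,[0,0,0.4],0],[94,[0,0,0.4],0],[94,[0,0,0.2],0],[94,[0,0,0.1],0],[94,[0,0,0.1],0],[94,[0,0,0],0]]'
python3 -m jog '[[94,[0,0,0.08],0],[94,[0,0,0.08],0],[94,[0,0,0.08],0],[94,[0,0,0.08],0],[94,[0,0,0.08],0],[94,[0,0,0.08],0],[94,[0,0,0],0]]'
```

```text
clock: 6.85
eef_pos: [536.7, 176.6, 20.0]
eef_rot: [-3.142, -0.0, -3.068]
wrist_force: [0.5, 0.5, -0.4]
finger_gap: 94.0
finger_force: 0.0
clock: 7.55
eef_pos: [536.4, 176.5, -4.6]
eef_rot: [-3.141, -0.001, -3.068]
wrist_force: [-0.1, -0.5, 0.2]
finger_gap: 93.9
finger_force: 0.0
```

No contact at TCP z = -4.6, which confirms the offset. Closing now.

```bash
python3 -m jog '[[94,[0,0,0.06],0],[0,[0,0,0],0],[0,[0,0,0],0],[0,[0,0,0],0],[0,[0,0,0],0],[0,[0,0,0],0],[0,[0,0,0],0],[0,[0,0,0],0],[0,[0,0,0],0],[0,[0,0,0],0],[0,[0,0,0],0],[0,[0,0,0],0],[0,[0,0,0],0],[0,[0,0,0],0],[0,[0,0,0],0]]' 30
```

```text
clock: 9.05
eef_pos: [536.8, 176.6, -7.0]
eef_rot: [-3.142, -0.0, -3.068]
wrist_force: [0.1, -0.8, -0.1]
finger_gap: 17.7
finger_force: 30.0
```

Grip holds: the gap is 17.7 mm on the 18 mm bar. With the lid in hand the wrist camera is blocked, so I'll release it and measure the box from close by with the same camera first.

```bash
python3 -m jog '[[50,[0,0,0],0],[50,[0,0,0],0],[50,[0,0,0],0],[50,[0,0,0],0],[50,[0,0,0],0],[50,[0,0,0],0],[50,[0,0,-0.4],0],[50,[0,0,-0.8],0],[50,[0,0,-0.8],0.035],[50,[0,0,-0.8],0.0346],[50,[0,0,-0.8],0],[50,[0,0,-0.8],0],[50,[0,0,-0.8],0]]'
python3 -c "
from h import *
go([555,-195,270],np.pi-.1414)"
```

```text
clock: 10.35
eef_pos: [536.4, 176.5, 254.8]
eef_rot: [3.142, 0.0, 2.997]
wrist_force: [0.8, 1.0, -0.0]
finger_gap: 49.9
finger_force: 0.0
twist -0.0011 shift/50 [-1.415 -7.304 -0.303]
```

```bash
python3 -m jog '[[50,[-0.14,-0.6,-0.06],0],[50,[-0.14,-0.75,-0.06],0],[50,[-0.14,-0.75,-0.06],0],[50,[-0.14,-0.75,-0.06],0],[50,[-0.14,-0.75,-0.06],0],[50,[-0.14,-0.75,0],0],[50,[-0.14,-0.75,0],0],[50,[-0.14,-0.75,0],0],[50,[-0.14,-0.75,0],0],[50,[-0.14,-0.7,0],0],[50,[0,0,0],0],[50,[0,0,0],0]]'
python3 - <<'E'
from h import *
K,T=camT("wrist"); s=read_state(); im=camera("wrist")[...,::-1].copy(); cv2.imwrite("pics/w4.png",im)
np.savez("w4.npz",K=K,T=T)
print(s["eef_pos"],s["eef_rot"],s["joints"])
for q in("box","clip_a"):
  for r in regions_of("wrist",q)[:5]: print(q,r["conf"],r["rect"]); 
for nm,P in(("rim",[(x,y,90) for x in(-100,100) for y in(-75,75)]),):
  c,sn=np.cos(-.1414),np.sin(-.1414); P=np.array(P,float); W=np.c_[P[:,:2]@np.array([[c,sn],[-sn,c]])+[555,-195.5],P[:,2]]; print(proj(K,T,W))
E
```

```text
clock: 11.55
eef_pos: [553.2, -195.0, 267.7]
eef_rot: [3.141, -0.0, 2.996]
wrist_force: [-0.5, 0.5, -0.3]
finger_gap: 49.7
finger_force: 0.0
[ 553.19800088 -194.99900623  267.74816172] [ 3.14126142e+00 -4.85679684e-04  2.99552047e+00] [-4.01437993e-01  3.32391346e-01  1.24622505e+00  1.97813725e-04
  1.56352986e+00 -1.82616355e+00]
box 0.87 [271.5, 180.3, 243.4, 183.4]
clip_a 0.95 [178.0, 131.8, 52.8, 34.0]
clip_a 0.65 [366.6, 240.9, 44.9, 42.8]
clip_a 0.63 [372.8, 127.9, 37.9, 36.4]
clip_a 0.61 [542.0, 273.4, 36.1, 60.1]
clip_a 0.58 [185.7, 243.4, 50.3, 43.4]
[[201.36247317  83.51276939]
 [351.14147904  82.5953556 ]
 [212.28896983 266.5597024 ]
 [342.40303763 265.81815816]]
```

View pics/w4.png

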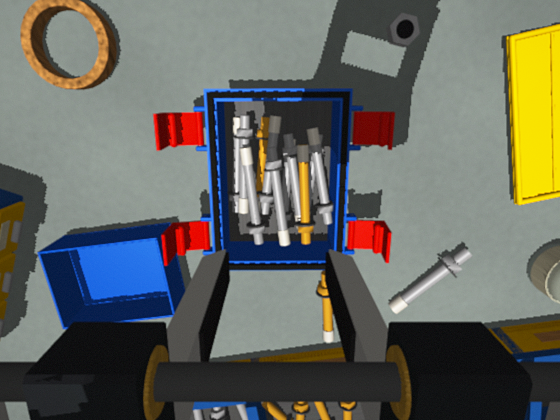

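The rim corners show at about (205,90), (352,88), (346,270) and (213,270), with four red clips at (178,132), (373,128), (186,243) and (367,241). Next is an edge fit of the rim.

```bash
cat > rim.py <<'E'
from h import *
from scipy.optimize import least_squares
d=np.load("w4.npz");K,T=d["K"],d["T"]; im=cv2.imread("pics/w4.png"); h=cv2.cvtColor(im,cv2.COLOR_BGR2HSV)
b=(h[...,0]>100)&(h[...,0]<130)&(h[...,1]>120)&(h[...,2]>50)
E={"L":[],"R":[],"T":[],"B":[]}
for r in list(range(98,108))+list(range(160,212)):
    c=np.where(b[r,195:365])[0]+195
    E["L"].append((c.min()-.5,r)); E["R"].append((c.max()+.5,r))
for c in range(222,340):
    r=np.where(b[75:285,c])[0]+75; 
    E["T"].append((c,r.min()-.5))
    if 235<c<322: E["B"].append((c,r.max()+.5))
W={k:onplane(K,T,np.array(v),90)[:,:2] for k,v in E.items()}
def res(p):
    x,y,a=p[:3]; c,s=np.cos(a),np.sin(a); o=[]
    for k,w in W.items():
        l=(w-[x,y])@np.array([[c,-s],[s,c]])
        o.append({"L":l[:,1]+75,"R":l[:,1]-75,"T":l[:,0]+100,"B":l[:,0]-100}[k])
    return np.concatenate(o)
f=least_squares(res,[555,-195,-.14],loss="soft_l1"); print("box",f.x)
q=res(f.x);n=0
for k in W: print(k,len(W[k]),np.round(np.percentile(q[n:n+len(W[k])],[10,50,90]),2)); n+=len(W[k])
E
python3 rim.py
```

```text
box [ 5.59360501e+02 -1.95001460e+02 -1.45080983e-01]
L 62 [-0.78 -0.24  0.29]
R 62 [-0.22  0.18  0.69]
T 118 [-0.08  0.02  0.12]
B 86 [-0.17 -0.07  0.03]
```

```bash
python3 -c "
from h import *
go([536.8,176.6,150],np.pi+.0736)"
```

```text
twist -0.0692 shift/50 [-0.212  7.41   2.365]
```

```bash
python3 -m jog '[[50,[0,0,0],-0.0346],[50,[0,0,0],-0.0346],[50,[-0.021,0.741,0],0],[50,[-0.021,0.741,0],0],[50,[-0.021,0.741,0],0],[50,[-0.021,0.741,0],0],[50,[-0.021,0.741,0],0],[50,[-0.021,0.741,0.2],0],[50,[-0.021,0.741,0.4],0],[50,[-0.021,0.741,0.5],0],[50,[-0.021,0.741,0.6],0],[50,[-0.021,0.741,0.6],0],[50,[0,0,0],0],[50,[0,0,0],0]]'
python3 -c "
from h import *
go([536.8,176.6,-7],np.pi+.0736)"
```

```text
clock: 13.1
eef_pos: [536.4, 176.7, 153.1]
eef_rot: [-3.141, -0.0, -3.066]
wrist_force: [-0.3, -0.6, 0.8]
finger_gap: 49.8
finger_force: 0.0
twist 0.0005 shift/50 [-8.000e-03 -2.000e-03  3.201e+00]
```

```bash
python3 -m jog '[[50,[-0.008,-0.002,0.6],0.0005],[50,[0,0,0.6],0],[50,[0,0,0.6],0],[50,[0,0,0.6],0],[50,[0,0,0.5],0],[50,[0,0,0.2],0],[50,[0,0,0.1],0],[0,[0,0,0],0],[0,[0,0,0],0],[0,[0,0,0],0],[0,[0,0,0],0],[0,[0,0,0],0],[0,[0,0,0],0],[0,[0,0,0],0]]' 35
python3 -m jog '[[0,[0,0,-0.2],0],[0,[0,0,-0.6],0],[0,[0,0,-0.8],0],[0,[0,0,-0.8],0],[0,[0,0,-0.8],0.035],[0,[0,0,-0.8],0.034],[0,[0,0,0],0],[0,[0,0,0],0]]'
python3 -c "
from h import *
go([559.1,-195,190],np.pi-.1451)"
```

```text
clock: 14.5
eef_pos: [537.7, 175.6, -6.4]
eef_rot: [3.142, 0.001, -3.07]
wrist_force: [-1.2, -0.6, 5.5]
finger_gap: 17.7
finger_force: 35.0
clock: 15.3
eef_pos: [537.1, 175.5, 193.1]
eef_rot: [3.141, 0.0, 2.997]
wrist_force: [0.2, 0.1, -4.7]
finger_gap: 17.6
finger_force: 35.0
twist 0.0002 shift/50 [-1.506 -7.269  0.062]
```

```bash
python3 -m jog '[[0,[-0.15,-0.6,0],0],[0,[-0.15,-0.74,0],0],[0,[-0.15,-0.74,0],0],[0,[-0.15,-0.74,0],0],[0,[-0.15,-0.74,0],0],[0,[-0.15,-0.74,0],0],[0,[-0.15,-0.74,0],0],[0,[-0.15,-0.74,0],0],[0,[-0.15,-0.74,0],0],[0,[-0.156,-0.74,0],0],[0,[0,0,0],0],[0,[0,0,0],0],[0,[0,0,0],0]]'
python3 - <<'E'
from h import *
k=calibration("wrist");K,T=k["mtx"],k["hand_eye"]
im=camera("wrist")[...,::-1].copy(); cv2.imwrite("pics/w5.png",im); h=cv2.cvtColor(im,cv2.COLOR_BGR2HSV)
y=(h[...,0]>18)&(h[...,0]<35)&(h[...,1]>120)
n=cv2.connectedComponentsWithStats(y.astype(np.uint8)); i=n[2][1:,4].argmax()+1; y=n[1]==i
P=np.array([(c,np.where(y[:,c])[0].min()-.5) for c in range(200,350)]); w=onplane(K,T,P,-7-20)
print("topedge tool x",np.percentile(w[:,0],[10,50,90]),np.polyfit(w[:,1],w[:,0],1))
rr=range(90,200,10); 
L=[onplane(K,T,[np.where(y[r])[0].min()-.5,r],-27)[0,1] for r in rr];R=[onplane(K,T,[np.where(y[r])[0].max()+.5,r],-27)[0,1] for r in rr]
print(np.round(L,1),np.round(R,1))
go([559.1,-195,190],np.pi-.1451)
E
```

```text
clock: 16.6
eef_pos: [558.8, -193.6, 191.9]
eef_rot: [3.141, -0.002, 2.997]
wrist_force: [0.4, -0.1, -3.4]
finger_gap: 17.6
finger_force: 35.0
topedge tool x [103.05071281 103.08204685 103.11337636] [-1.10885843e-03  1.03080563e+02]
[-80.7 -80.8 -80.9 -80.5 -80.6 -80.7 -80.8 -80.9 -80.5 -80.6 -80.7] [79.9 80.  80.1 79.7 79.7 79.8 79.9 79.5 79.6 79.7 79.8]
twist 0.0003 shift/50 [-0.007 -0.03   0.047]
```

View pics/w5.png

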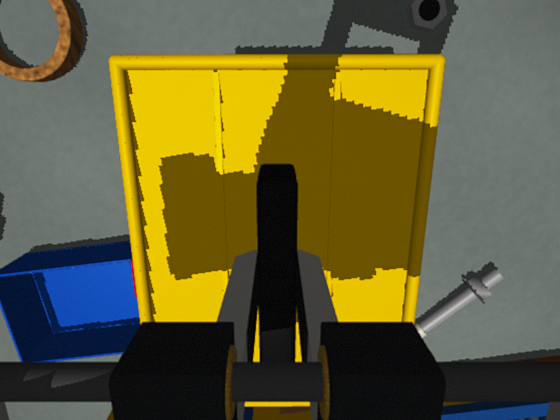

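The lid hangs square in the grip, centred on the tool to within 0.4 mm. Lowering toward the mouth.

```bash
python3 -m jog '[[0,[-0.012,-0.022,0.4],0],[0,[0,0,0.5],0],[0,[0,0,0.5],0],[0,[0,0,0.3],0],[0,[0,0,0.1],0],[0,[0,0,0],0],[0,[0,0,0],0]]'
python3 -c "
from h import *
go([559.4,-194.7,88],np.pi-.1451)
camera('wrist');go([559.4,-194.7,88],np.pi-.1451)
camera('wrist');go([559.4,-194.7,88],np.pi-.1451)
print(read_state()['wrist_force'])"
```

```text
clock: 17.35
eef_pos: [560.1, -195.5, 104.1]
eef_rot: [-3.141, 0.001, 2.996]
wrist_force: [0.7, -0.9, -2.5]
finger_gap: 18.0
finger_force: 35.0
twist -0.0 shift/50 [0.016 0.014 0.321]
twist -0.0001 shift/50 [0.017 0.017 0.324]
twist -0.0001 shift/50 [0.016 0.018 0.322]
[-0.2795955   0.38728686 -3.12738583]
```

```bash
python3 -m jog '[[0,[0.016,0.016,0.12],0],[0,[0,0,0.1],0],[0,[0,0,0.06],0],[0,[0,0,0.04],0],[0,[0,0,0.04],0],[0,[0,0,0],0]]'
python3 -c "
from h import *
go([559.4,-194.7,76],np.pi-.1451)"
python3 -m jog '[[0,[0,0,0.04],0],[0,[0,0,0.04],0],[0,[0,0,0],0]]'
python3 -c "
from h import *
go([559.4,-194.7,76],np.pi-.1451)"
```

```text
clock: 18.05
eef_pos: [558.8, -194.8, 84.8]
eef_rot: [3.142, -0.0, 2.996]
wrist_force: [-0.0, -0.8, -3.4]
finger_gap: 17.9
finger_force: 35.0
twist -0.0002 shift/50 [-0.011  0.004  0.175]
clock: 18.35
eef_pos: [558.8, -194.8, 80.8]
eef_rot: [3.142, -0.0, 2.996]
wrist_force: [-0.2, 0.0, -3.2]
finger_gap: 17.6
finger_force: 35.0
twist -0.0002 shift/50 [-0.012  0.003  0.095]
```

Lid origin is now 88 mm and inside the mouth with no contact force. Easing down to the seal.

```bash
python3 -m jog '[[0,[-0.005,0,0.04],0],[0,[0,0,0.03],0],[0,[0,0,0.02],0],[0,[0,0,0],0]]'
python3 -m jog '[[0,[0,0,0.01],0],[0,[0,0,0.01],0],[0,[0,0,0],0]]'
```

```text
clock: 18.75
eef_pos: [559.2, -194.8, 76.6]
eef_rot: [3.142, -0.0, 2.996]
wrist_force: [-1.5, 0.4, -1.5]
finger_gap: 17.7
finger_force: 35.0
clock: 19.05
eef_pos: [559.2, -194.9, 76.0]
eef_rot: [-3.141, 0.0, 2.996]
wrist_force: [-3.1, 1.3, 4.9]
finger_gap: 17.8
finger_force: 35.0
```

The seal carries the lid: the wrist force changed from -3.4 to +4.9 N at lid origin 83. I'll release, rise and shut the fingers, then calibrate the true fingertip height by touching the handle top.

```bash
python3 -m jog '[[45,[0,0,0],0],[45,[0,0,0],0],[45,[0,0,0],0],[45,[0,0,0],0],[45,[0,0,-0.4],0],[45,[0,0,-0.8],0],[45,[0,0,-0.8],0],[0,[0,0,-0.8],0],[0,[0,0,-0.8],0],[0,[0,0,-0.4],0],[0,[0,0,0],0],[0,[0,0,0],0]]'
python3 - <<'E'
from h import *
K,T=camT("wrist"); s=read_state(); im=camera("wrist")[...,::-1].copy(); cv2.imwrite("pics/w6.png",im);np.savez("w6.npz",K=K,T=T)
h=cv2.cvtColor(im,cv2.COLOR_BGR2HSV); y=((h[...,0]>18)&(h[...,0]<35)&(h[...,1]>120)); 
print(rect(y,K,T,103), s["eef_pos"])
for r in regions_of("wrist","clip_a")[:5]: print(r["conf"],np.round(r["rect"],1))
b=np.array([559.4,-195]);a=-.1451;c,sn=np.cos(a),np.sin(a)
for n,x,yy in(("a",-60,84),("b",60,84),("c",60,-84),("d",-60,-84)):
    o=np.sign(yy)
    for th in(1.2,1.55):
        for (u,z) in((0,36.5),(38,36.5)):
            U=u*np.cos(th)-z*np.sin(th);Z=u*np.sin(th)+z*np.cos(th)
            q=np.array([x,yy-o*U]); W=[*(b+[c*q[0]-sn*q[1],sn*q[0]+c*q[1]]),78+Z]; print(n,th,u,np.round(proj(K,T,W)[0],1))
E
```

```text
clock: 20.25
eef_pos: [559.0, -194.8, 274.6]
eef_rot: [3.141, -0.001, 2.996]
wrist_force: [0.0, -0.4, -0.5]
finger_gap: 8.2
finger_force: 0.0
((571.4166870117188, -196.85385131835938), (161.74664306640625, 230.3914031982422), 81.58248138427734) [ 559.02425593 -194.79667352  274.621733  ]
0.62 [372.8 124.5  34.5  37.6]
0.57 [178.5 126.5  47.6  35.9]
0.55 [184.9 234.2  46.6  42.7]
a 1.2 0 [389.7 122. ]
a 1.2 38 [386.  124.2]
a 1.55 0 [388.7 121.4]
a 1.55 38 [399.  123.5]
b 1.2 0 [380.9 230.4]
b 1.2 38 [376.8 241.8]
b 1.55 0 [380.2 226.9]
b 1.55 38 [388.8 238.4]
c 1.2 0 [173.1 230.9]
c 1.2 38 [177.3 242.2]
c 1.55 0 [173.8 227.3]
c 1.55 38 [165.2 238.8]
d 1.2 0 [163.9 122.5]
d 1.2 38 [167.6 124.6]
d 1.55 0 [164.9 121.8]
d 1.55 38 [154.7 124. ]
```

View pics/w6.png

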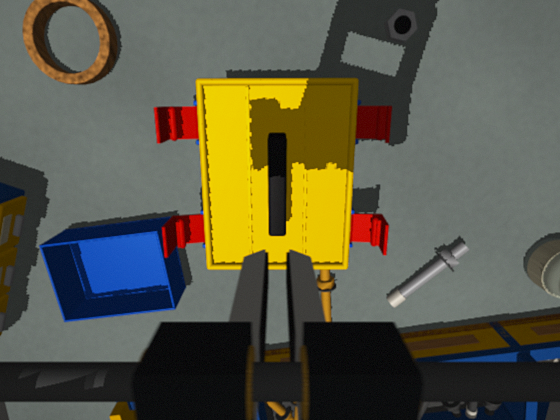

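The lid lies square on the box, with its plate corners at about (197,80), (357,79), (349,268) and (207,268). All four clips are open. Touching the handle top with shut fingers next.

```bash
python3 -m jog '[[0,[0,0,0.6],0],[0,[0,0,0.7],0],[0,[0,0,0.7],0],[0,[0,0,0.7],0],[0,[0,0,0.5],0],[0,[0,0,0.1],0],[0,[0,0,0],0]]'
python3 -m jog '[[0,[0,0,0.06],0],[0,[0,0,0.05],0],[0,[0,0,0.04],0],[0,[0,0,0],0]]'
python3 -m jog '[[0,[0,0,0.02],0],[0,[0,0,0.02],0],[0,[0,0,0],0]]'
```

```text
clock: 21.05
eef_pos: [558.7, -194.7, 109.8]
eef_rot: [3.141, -0.002, 2.996]
wrist_force: [0.5, -0.1, 0.5]
finger_gap: 0.7
finger_force: 0.0
clock: 21.45
eef_pos: [559.2, -194.8, 103.2]
eef_rot: [-3.142, 0.0, 2.996]
wrist_force: [-0.4, -0.3, -0.9]
finger_gap: 0.4
finger_force: 0.0
clock: 21.75
eef_pos: [559.1, -194.8, 100.9]
eef_rot: [3.142, -0.0, 2.996]
wrist_force: [-0.1, -0.3, 0.4]
finger_gap: 0.3
finger_force: 0.0
```

```bash
python3 -m jog '[[0,[0,0,0.02],0],[0,[0,0,0.02],0],[0,[0,0,0],0]]'
python3 -m jog '[[0,[0,0,0.02],0],[0,[0,0,0.02],0],[0,[0,0,0],0]]'
```

```text
clock: 22.05
eef_pos: [559.3, -194.9, 99.8]
eef_rot: [-3.141, 0.001, 2.996]
wrist_force: [-2.0, 1.7, 7.7]
finger_gap: 0.7
finger_force: 3.6
clock: 22.35
eef_pos: [559.4, -194.9, 98.7]
eef_rot: [-3.141, 0.001, 2.996]
wrist_force: [-7.1, 2.6, 16.2]
finger_gap: 0.6
finger_force: 8.1
```

Contact came at TCP z ≈ 100.5 with the handle top at 139.7, so the tip is at TCP + 39.2 mm. I'll work in box and pin coordinates with a small helper.

```bash
cat >> h.py <<'E'
B=np.array([559.4,-195.0]);YAW=-.1451;TIP=39.2
C={"a":(-60,84),"b":(60,84),"c":(60,-84),"d":(-60,-84)}
def clip(n,*pts):
    """print tip (along, u inward, w up) relative to pin n; rows (tool x,y,z /50) to pts (along,u,w)"""
    s=read_state(); c,sn=np.cos(YAW),np.sin(YAW); px,py=C[n]; g=np.sign(py)
    d=np.array(s["eef_pos"][:2])-B; b=np.array([c*d[0]+sn*d[1],-sn*d[0]+c*d[1]])
    cur=np.array([b[0]-px,g*(py-b[1]),s["eef_pos"][2]+TIP-78])
    f=s["wrist_force"]; fb=np.array([c*f[0]+sn*f[1],-g*(-sn*f[0]+c*f[1]),f[2]])
    print(n,"t",round(s["clock"],2),"tip",np.round(cur,1),"F",np.round(fb,1))
    for p in pts:
        p=np.array(p,float); e=p-cur; print(p,np.round([-e[0]/50,-g*e[1]/50,-e[2]/50],3).tolist()); cur=p
E
python3 -m jog '[[0,[0,0,-0.3],0],[0,[0,0,-0.4],0],[0,[0,0,0],0]]'
python3 -c "
from h import *
clip('b',(0,-70,85),(0,-70,28),(0,-34,28),(0,-26,32),(0,-17.6,34),(0,-8,40),(0,-1,46),(0,5.3,45.5),(0,11.9,43.5),(0,18.2,41),(0,22.2,39),(0,26,36.5))
go([0,0,0],np.pi-.1451)"
```

```text
clock: 22.65
eef_pos: [560.2, -195.3, 134.4]
eef_rot: [-3.141, 0.004, 2.996]
wrist_force: [-0.3, 0.8, -0.8]
finger_gap: 0.5
finger_force: 0.0
b t 22.65 tip [-59.2  84.2  95.6] F [-0.4 -0.7 -0.8]
[  0. -70.  85.] [-1.183, 3.083, 0.212]
[  0. -70.  28.] [-0.0, -0.0, 1.14]
[  0. -34.  28.] [-0.0, -0.72, -0.0]
[  0. -26.  32.] [-0.0, -0.16, -0.08]
[  0.  -17.6  34. ] [-0.0, -0.168, -0.04]
[ 0. -8. 40.] [-0.0, -0.192, -0.12]
[ 0. -1. 46.] [-0.0, -0.14, -0.12]
[ 0.   5.3 45.5] [-0.0, -0.126, 0.01]
[ 0.  11.9 43.5] [-0.0, -0.132, 0.04]
[ 0.  18.2 41. ] [-0.0, -0.126, 0.05]
[ 0.  22.2 39. ] [-0.0, -0.08, 0.04]
[ 0.  26.  36.5] [-0.0, -0.076, 0.05]
twist -0.0002 shift/50 [11.651  2.245  2.688]
```

```bash
python3 -m jog '[[0,[-0.2,0.5,0],0],[0,[-0.25,0.6,0],0],[0,[-0.25,0.65,0],0],[0,[-0.25,0.7,0],0],[0,[-0.23,0.63,0.21],0],[0,[0,0,0.4],0],[0,[0,0,0.5],0],[0,[0,0,0.24],0],[0,[0,0,0],0]]'
python3 -c "
from h import *
clip('b',(0,-34,28),(0,-26,32),(0,-17.6,34),(0,-8,40))"
```

```text
clock: 23.55
eef_pos: [638.8, -51.0, 62.3]
eef_rot: [-3.142, -0.004, 2.996]
wrist_force: [0.1, -0.2, 1.0]
finger_gap: 0.4
finger_force: 0.0
b t 23.55 tip [ -2.3 -69.9  23.5] F [0.2 0.2 1. ]
[  0. -34.  28.] [-0.045, -0.719, -0.09]
[  0. -26.  32.] [-0.0, -0.16, -0.08]
[  0.  -17.6  34. ] [-0.0, -0.168, -0.04]
[ 0. -8. 40.] [-0.0, -0.192, -0.12]
```

```bash
python3 -m jog '[[0,[-0.02,-0.2,-0.03],0],[0,[-0.02,-0.2,-0.03],0],[0,[0,-0.16,-0.03],0],[0,[0,-0.16,0],0],[0,[0,-0.08,-0.04],0],[0,[0,-0.08,-0.04],0],[0,[0,-0.084,-0.02],0],[0,[0,-0.084,-0.02],0],[0,[0,0,0],0]]'
python3 -c "
from h import *
clip('b')"
python3 -m jog '[[0,[0,-0.096,-0.06],0],[0,[0,-0.096,-0.06],0],[0,[0,-0.07,-0.06],0],[0,[0,-0.07,-0.06],0],[0,[0,0,0],0]]'
python3 -c "
from h import *
clip('b',(0,5.3,45.5),(0,11.9,43.5))"
```

```text
clock: 24.45
eef_pos: [634.6, -103.9, 75.8]
eef_rot: [3.142, 0.001, 2.995]
wrist_force: [1.1, 1.6, 6.6]
finger_gap: 0.9
finger_force: 3.0
b t 24.45 tip [  1.3 -17.   37. ] F [ 0.9 -1.7  6.6]
clock: 24.95
eef_pos: [631.9, -120.3, 87.5]
eef_rot: [-3.141, 0.001, 2.995]
wrist_force: [1.0, 0.1, 0.4]
finger_gap: 0.3
finger_force: 0.0
b t 24.95 tip [ 0.9 -0.4 48.7] F [ 1.  -0.3  0.4]
[ 0.   5.3 45.5] [0.019, -0.115, 0.064]
[ 0.  11.9 43.5] [-0.0, -0.132, 0.04]
```

```bash
cat >> h.py <<'E'
def reds(tag):
    K,T=camT("wrist"); im=camera("wrist")[...,::-1].copy(); cv2.imwrite(f"pics/{tag}.png",im); h=cv2.cvtColor(im,cv2.COLOR_BGR2HSV)
    m=(((h[...,0]<8)|(h[...,0]>172))&(h[...,1]>150)&(h[...,2]>50)).astype(np.uint8)
    n=cv2.connectedComponentsWithStats(m)
    for i in range(1,n[0]):
        if n[2][i,4]>60: print("red l,t,r,b",n[2][i,0],n[2][i,1],n[2][i,0]+n[2][i,2],n[2][i,1]+n[2][i,3],"area",n[2][i,4])
    c,sn=np.cos(YAW),np.sin(YAW)
    for k,(px,py) in C.items():
        g=np.sign(py); o=[]
        for th in(0,.3,.6,.9,1.2):
            u,z=38,36.5; U=u*np.cos(th)-z*np.sin(th);Z=u*np.sin(th)+z*np.cos(th); q=np.array([px,py-g*U])
            o.append(np.round(proj(K,T,[*(B+[c*q[0]-sn*q[1],sn*q[0]+c*q[1]]),78+Z])[0]).astype(int).tolist())
        print(k,"tab end px th 0,.3,.6,.9,1.2",o)
E
python3 -c "
from h import *
reds('r1')"
```

```text
red l,t,r,b 269 0 344 61 area 4343
red l,t,r,b 252 207 317 279 area 2473
a tab end px th 0,.3,.6,.9,1.2 [[193, 12], [217, 7], [250, 4], [288, 3], [323, 5]]
b tab end px th 0,.3,.6,.9,1.2 [[208, 253], [228, 260], [256, 265], [286, 265], [316, 262]]
c tab end px th 0,.3,.6,.9,1.2 [[41, 254], [6, 261], [-30, 265], [-62, 266], [-85, 263]]
d tab end px th 0,.3,.6,.9,1.2 [[-6, 12], [-51, 8], [-97, 5], [-136, 4], [-162, 7]]
```

The red left edge of clip b is at column 252, which gives θ ≈ 0.6, so the tab has swung over. Continuing round the arc.

```bash
python3 -m jog '[[0,[0.01,-0.06,0.02],0],[0,[0.01,-0.06,0.04],0],[0,[0,-0.06,0.02],0],[0,[0,-0.06,0.02],0],[0,[0,0,0],0]]'
python3 -c "
from h import *
clip('b',(0,15,42.3),(0,18.2,41),(0,22,39))"
```

```text
clock: 25.5
eef_pos: [629.8, -132.2, 83.2]
eef_rot: [-3.141, 0.002, 2.996]
wrist_force: [0.4, -1.5, 7.8]
finger_gap: 0.5
finger_force: 3.5
b t 25.5 tip [ 0.5 11.7 44.4] F [0.7 1.5 7.8]
[ 0.  15.  42.3] [0.011, -0.066, 0.041]
[ 0.  18.2 41. ] [-0.0, -0.064, 0.026]
[ 0. 22. 39.] [-0.0, -0.076, 0.04]
```

```bash
python3 -m jog '[[0,[0,-0.03,0.015],0],[0,[0,-0.03,0.015],0],[0,[0,0,0],0]]'
python3 -c "
from h import *
clip('b',(0,18.2,41),(0,22,39))"
python3 -m jog '[[0,[0,-0.03,0.018],0],[0,[0,0,0],0]]'
python3 -c "
from h import *
clip('b',(0,18.2,41),(0,22,39))"
```

```text
clock: 25.8
eef_pos: [629.5, -135.0, 82.1]
eef_rot: [-3.141, 0.003, 2.996]
wrist_force: [-0.3, -1.6, 11.1]
finger_gap: 0.5
finger_force: 4.9
b t 25.8 tip [ 0.7 14.5 43.3] F [-0.   1.6 11.1]
[ 0.  18.2 41. ] [0.014, -0.073, 0.046]
[ 0. 22. 39.] [-0.0, -0.076, 0.04]
clock: 26.0
eef_pos: [629.3, -136.7, 81.4]
eef_rot: [-3.141, 0.003, 2.996]
wrist_force: [-1.6, -2.1, 12.1]
finger_gap: 0.6
finger_force: 5.5
b t 26.0 tip [ 0.8 16.2 42.6] F [-1.3  2.3 12.1]
[ 0.  18.2 41. ] [0.015, -0.041, 0.032]
[ 0. 22. 39.] [-0.0, -0.076, 0.04]
```

```bash
python3 -m jog '[[0,[0,-0.03,0.02],0],[0,[0,0,0],0]]'
python3 -c "
from h import *
clip('b')"
python3 -m jog '[[0,[0,-0.03,0.02],0],[0,[0,0,0],0]]'
python3 -c "
from h import *
clip('b')"
```

```text
clock: 26.2
eef_pos: [629.1, -138.4, 80.5]
eef_rot: [-3.14, 0.003, 2.996]
wrist_force: [-1.4, -3.2, 12.9]
finger_gap: 0.4
finger_force: 5.9
b t 26.2 tip [ 0.8 17.9 41.7] F [-1.   3.3 12.9]
clock: 26.4
eef_pos: [628.9, -140.2, 79.6]
eef_rot: [-3.14, 0.004, 2.995]
wrist_force: [-2.3, -4.8, 13.0]
finger_gap: 0.6
finger_force: 6.1
b t 26.4 tip [ 0.8 19.7 40.8] F [-1.5  5.  13. ]
```

```bash
python3 -m jog '[[0,[0,-0.035,0.02],0],[0,[0,0,0],0]]'
python3 -c "
from h import *
clip('b')"
python3 -m jog '[[0,[0,-0.035,0.022],0],[0,[0,0,0],0]]'
python3 -c "
from h import *
clip('b')"
```

```text
clock: 26.6
eef_pos: [628.5, -142.2, 78.5]
eef_rot: [-3.139, 0.003, 2.995]
wrist_force: [-1.6, -6.2, 11.1]
finger_gap: 0.5
finger_force: 5.5
b t 26.6 tip [ 0.8 21.7 39.7] F [-0.6  6.4 11.1]
clock: 26.8
eef_pos: [627.8, -143.0, 76.2]
eef_rot: [-3.141, 0.001, 2.995]
wrist_force: [0.2, 0.7, 0.2]
finger_gap: 0.7
finger_force: 0.0
b t 26.8 tip [ 0.1 22.7 37.4] F [ 0.1 -0.7  0.2]
```

Force fell to zero at (22.7, 37.4), so clip b has snapped. I'll lift, verify from above, and go on to the diagonal clip d.

```bash
python3 -m jog '[[0,[0,0,-0.3],0],[0,[0,0,-0.7],0],[0,[0.3,-0.5,0],0],[0,[0.4,-0.7,0],0],[0,[0.4,-0.7,0],0],[0,[0,0,0],0]]'
python3 -c "
from h import *
reds('r2');clip('d',(0,-70,85),(0,-70,28))"
```

```text
clock: 27.4
eef_pos: [557.2, -231.1, 126.6]
eef_rot: [-3.141, 0.0, 2.993]
wrist_force: [-0.3, 0.8, -0.3]
finger_gap: 0.7
finger_force: 0.0
red l,t,r,b 460 103 534 164 area 3581
red l,t,r,b 135 105 209 166 area 3644
red l,t,r,b 151 266 218 341 area 2973
red l,t,r,b 393 275 457 331 area 2789
a tab end px th 0,.3,.6,.9,1.2 [[413, 132], [440, 133], [470, 134], [499, 134], [522, 133]]
b tab end px th 0,.3,.6,.9,1.2 [[396, 308], [419, 315], [444, 320], [469, 320], [489, 317]]
c tab end px th 0,.3,.6,.9,1.2 [[263, 308], [244, 316], [221, 321], [197, 322], [175, 318]]
d tab end px th 0,.3,.6,.9,1.2 [[260, 133], [238, 134], [211, 135], [183, 135], [158, 135]]
d t 27.45 tip [64.1 49.7 87.7] F [ 0.5  0.2 -0.1]
[  0. -70.  85.] [1.283, -2.394, 0.055]
[  0. -70.  28.] [-0.0, 0.0, 1.14]
```

Clip b's inner edge at column 393 matches θ = 0, and the others are open.

```bash
python3 -m jog '[[0,[0.3,-0.5,0],0],[0,[0.3,-0.6,0],0],[0,[0.3,-0.6,0],0],[0,[0.383,-0.694,0.05],0],[0,[0,0,0.4],0],[0,[0,0,0.5],0],[0,[0,0,0.24],0],[0,[0,0,0],0]]'
python3 -c "
from h import *
clip('d',(0,-34,28),(0,-26,32),(0,-17.6,34),(0,-8,41),(0,-1,48))"
```

```text
clock: 28.25
eef_pos: [478.5, -336.2, 64.8]
eef_rot: [3.14, -0.002, 2.997]
wrist_force: [0.3, 0.0, 0.0]
finger_gap: 0.2
finger_force: 0.0
d t 28.25 tip [  0.3 -67.4  26. ] F [0.3 0.1 0. ]
[  0. -34.  28.] [0.007, 0.668, -0.039]
[  0. -26.  32.] [-0.0, 0.16, -0.08]
[  0.  -17.6  34. ] [-0.0, 0.168, -0.04]
[ 0. -8. 41.] [-0.0, 0.192, -0.14]
[ 0. -1. 48.] [-0.0, 0.14, -0.14]
```

```bash
python3 -m jog '[[0,[0,0.2,-0.02],0],[0,[0,0.2,-0.02],0],[0,[0,0.16,-0.02],0],[0,[0,0.16,-0.02],0],[0,[0,0.09,-0.06],0],[0,[0,0.09,-0.05],0],[0,[0,0.09,-0.04],0],[0,[0,0.08,-0.05],0],[0,[0,0.08,-0.06],0],[0,[0,0.08,-0.06],0],[0,[0,0.06,-0.06],0],[0,[0,0.06,-0.04],0],[0,[0,0,0],0]]'
python3 -c "
from h import *
clip('d',(0,5.3,47),(0,11.7,45));reds('r3')"
```

```text
clock: 29.55
eef_pos: [488.4, -270.3, 91.4]
eef_rot: [-3.141, 0.0, 2.996]
wrist_force: [-0.1, -1.0, -0.0]
finger_gap: 0.2
finger_force: 0.0
d t 29.55 tip [ 0.7 -0.8 52.6] F [ 0. -1. -0.]
[ 0.   5.3 47. ] [0.013, 0.121, 0.111]
[ 0.  11.7 45. ] [-0.0, 0.128, 0.04]
red l,t,r,b 240 207 297 277 area 2222
red l,t,r,b 475 401 544 420 area 1245
a tab end px th 0,.3,.6,.9,1.2 [[510, 251], [544, 257], [580, 262], [611, 262], [634, 259]]
b tab end px th 0,.3,.6,.9,1.2 [[478, 421], [506, 434], [535, 441], [562, 443], [582, 437]]
c tab end px th 0,.3,.6,.9,1.2 [[337, 422], [320, 434], [296, 442], [271, 443], [246, 438]]
d tab end px th 0,.3,.6,.9,1.2 [[346, 251], [326, 258], [300, 262], [269, 263], [241, 260]]
```

```bash
python3 -m jog '[[0,[0.01,0.06,0.05],0],[0,[0,0.06,0.05],0],[0,[0,0.06,0.02],0],[0,[0,0.06,0.02],0],[0,[0,0,0],0]]'
python3 -c "
from h import *
clip('d')"
python3 -m jog '[[0,[0,0.03,0.018],0],[0,[0,0.03,0.018],0],[0,[0,0,0],0]]'
python3 -c "
from h import *
clip('d')"
```

```text
clock: 30.1
eef_pos: [489.6, -258.4, 84.2]
eef_rot: [-3.141, 0.0, 2.996]
wrist_force: [-0.1, -0.3, 4.7]
finger_gap: 0.7
finger_force: 2.0
d t 30.1 tip [ 0.1 11.2 45.4] F [-0.  -0.3  4.7]
clock: 30.4
eef_pos: [490.2, -255.4, 83.0]
eef_rot: [-3.141, 0.001, 2.996]
wrist_force: [-2.6, 1.6, 10.5]
finger_gap: 0.4
finger_force: 4.5
d t 30.4 tip [ 0.3 14.2 44.2] F [-2.8  1.3 10.5]
```

```bash
python3 -m jog '[[0,[0,0.033,0.018],0],[0,[0,0.033,0.018],0],[0,[0,0,0],0]]'
python3 -c "
from h import *
clip('d')"
python3 -m jog '[[0,[0,0.033,0.02],0],[0,[0,0,0],0]]'
python3 -c "
from h import *
clip('d')"
python3 -m jog '[[0,[0,0.035,0.02],0],[0,[0,0,0],0]]'
python3 -c "
from h import *
clip('d')"
```

```text
clock: 30.7
eef_pos: [490.7, -251.9, 80.8]
eef_rot: [3.141, 0.001, 2.996]
wrist_force: [0.7, 2.4, 4.8]
finger_gap: 0.8
finger_force: 2.1
d t 30.7 tip [ 0.3 17.8 42. ] F [0.3 2.5 4.8]
clock: 30.9
eef_pos: [490.7, -250.5, 79.3]
eef_rot: [-3.142, -0.0, 2.996]
wrist_force: [0.7, 0.0, 2.7]
finger_gap: 0.4
finger_force: 1.0
d t 30.9 tip [ 0.1 19.1 40.5] F [0.7 0.2 2.7]
clock: 31.1
eef_pos: [491.0, -250.1, 79.0]
eef_rot: [-3.139, 0.001, 2.996]
wrist_force: [-2.8, -5.5, 6.1]
finger_gap: 0.2
finger_force: 3.7
d t 31.1 tip [ 0.3 19.6 40.2] F [-2.  -5.8  6.1]
```

The force peaked at 10.5 N, fell, and now rises against a stop. I'll lift and check.

```bash
python3 -m jog '[[0,[0,0,-0.3],0],[0,[0,0,-0.7],0],[0,[-0.3,0.3,0],0],[0,[-0.5,0.3,0],0],[0,[0,0,0],0]]'
python3 -c "
from h import *
reds('r4');clip('c',(0,-70,85),(0,-70,27)); clip('a',(0,-70,85))"
```

```text
clock: 31.6
eef_pos: [536.4, -223.8, 127.9]
eef_rot: [3.141, -0.0, 2.997]
wrist_force: [0.0, -0.5, -0.1]
finger_gap: 0.3
finger_force: 0.0
red l,t,r,b 447 135 517 200 area 3334
red l,t,r,b 188 136 256 197 area 3543
red l,t,r,b 148 289 213 363 area 2452
red l,t,r,b 382 300 445 355 area 2579
a tab end px th 0,.3,.6,.9,1.2 [[402, 168], [428, 170], [457, 172], [484, 172], [507, 171]]
b tab end px th 0,.3,.6,.9,1.2 [[386, 334], [408, 342], [433, 347], [456, 348], [476, 344]]
c tab end px th 0,.3,.6,.9,1.2 [[258, 334], [239, 342], [216, 347], [193, 348], [172, 345]]
d tab end px th 0,.3,.6,.9,1.2 [[255, 168], [233, 170], [207, 172], [179, 172], [155, 171]]
c t 31.65 tip [-79.7  51.4  88.9] F [ 0.3 -0.6 -0. ]
[  0. -70.  85.] [-1.593, -2.428, 0.077]
[  0. -70.  27.] [-0.0, 0.0, 1.16]
a t 31.65 tip [ 40.3 116.6  88.9] F [ 0.3  0.6 -0. ]
[  0. -70.  85.] [0.807, 3.732, 0.077]
```

Clip d is shut: its inner edge at column 256 matches the 255 predicted for θ = 0. On to clip c.

```bash
python3 -m jog '[[0,[-0.35,-0.5,0],0],[0,[-0.4,-0.6,0],0],[0,[-0.4,-0.6,0],0],[0,[-0.443,-0.728,0.05],0],[0,[0,0,0.4],0],[0,[0,0,0.5],0],[0,[0,0,0.26],0],[0,[0,0,0],0]]'
python3 -c "
from h import *
clip('c',(0,-34,28))"
python3 -m jog '[[0,[0,0.2,-0.02],0],[0,[0,0.2,-0.02],0],[0,[0,0.16,-0.02],0],[0,[0,0.16,-0.02],0],[0,[0,0.09,-0.06],0],[0,[0,0.09,-0.05],0],[0,[0,0.09,-0.04],0],[0,[0,0.08,-0.05],0],[0,[0,0.08,-0.06],0],[0,[0,0.08,-0.06],0],[0,[0,0.06,-0.06],0],[0,[0,0.06,-0.04],0],[0,[0,0,0],0]]'
python3 -c "
from h import *
clip('c',(0,5.3,47),(0,11.7,45));reds('r5')"
```

```text
clock: 32.45
eef_pos: [594.7, -356.4, 65.8]
eef_rot: [3.14, -0.004, 2.996]
wrist_force: [0.0, 0.3, 0.3]
finger_gap: 0.3
finger_force: 0.0
c t 32.45 tip [ -1.8 -70.6  27. ] F [-0.   0.3  0.3]
[  0. -34.  28.] [-0.036, 0.732, -0.021]
clock: 33.75
eef_pos: [606.0, -289.7, 93.4]
eef_rot: [-3.141, 0.0, 2.996]
wrist_force: [-0.2, -0.5, 0.4]
finger_gap: 0.4
finger_force: 0.0
c t 33.75 tip [-0.2 -3.  54.6] F [-0.1 -0.6  0.4]
[ 0.   5.3 47. ] [-0.003, 0.166, 0.151]
[ 0.  11.7 45. ] [-0.0, 0.128, 0.04]
red l,t,r,b 275 0 368 65 area 5286
red l,t,r,b 244 207 297 275 area 1994
red l,t,r,b 503 218 560 280 area 2979
a tab end px th 0,.3,.6,.9,1.2 [[556, 17], [599, 12], [643, 9], [681, 9], [707, 11]]
b tab end px th 0,.3,.6,.9,1.2 [[512, 251], [545, 257], [581, 261], [612, 262], [634, 259]]
c tab end px th 0,.3,.6,.9,1.2 [[350, 251], [330, 258], [303, 262], [274, 263], [245, 260]]
d tab end px th 0,.3,.6,.9,1.2 [[363, 17], [340, 12], [309, 10], [273, 9], [238, 11]]
```

Clip c has swung over to θ ≈ 0.66. Continuing round the arc.

```bash
python3 -m jog '[[0,[0,0.08,0.06],0],[0,[0,0.08,0.06],0],[0,[0,0.06,0.03],0],[0,[0,0.06,0.02],0],[0,[0,0,0],0]]'
python3 -c "
from h import *
clip('c')"
python3 -m jog '[[0,[0,0.03,0.018],0],[0,[0,0.03,0.018],0],[0,[0,0,0],0]]'
python3 -c "
from h import *
clip('c')"
python3 -m jog '[[0,[0,0.033,0.018],0],[0,[0,0,0],0]]'
python3 -c "
from h import *
clip('c')"
```

```text
clock: 34.3
eef_pos: [608.2, -275.8, 85.2]
eef_rot: [-3.141, 0.001, 2.996]
wrist_force: [-1.5, 1.6, 8.0]
finger_gap: 0.4
finger_force: 3.3
c t 34.3 tip [-0.1 11.1 46.4] F [-1.7  1.4  8. ]
clock: 34.6
eef_pos: [608.8, -272.8, 83.5]
eef_rot: [-3.141, 0.001, 2.996]
wrist_force: [-0.4, 3.5, 9.1]
finger_gap: 0.5
finger_force: 3.6
c t 34.6 tip [ 0.2 14.2 44.7] F [-0.9  3.4  9.1]
clock: 34.8
eef_pos: [609.0, -271.1, 82.2]
eef_rot: [3.142, 0.001, 2.996]
wrist_force: [0.7, 1.5, 4.4]
finger_gap: 0.5
finger_force: 1.9
c t 34.8 tip [ 0.1 15.9 43.4] F [0.4 1.6 4.4]
```

```bash
python3 -m jog '[[0,[0,0.033,0.02],0],[0,[0,0,0],0]]'
python3 -c "
from h import *
clip('c')"
python3 -m jog '[[0,[0,0.02,0.014],0],[0,[0,0,0],0]]'
python3 -c "
from h import *
clip('c')"
```

```text
clock: 35.0
eef_pos: [608.8, -269.8, 80.5]
eef_rot: [-3.141, -0.0, 2.996]
wrist_force: [0.1, 1.0, 3.0]
finger_gap: 0.3
finger_force: 1.1
c t 35.0 tip [-0.3 17.1 41.7] F [-0.  1.  3.]
clock: 35.2
eef_pos: [608.9, -269.6, 80.3]
eef_rot: [-3.14, 0.0, 2.996]
wrist_force: [0.1, -3.3, 5.2]
finger_gap: 0.4
finger_force: 2.9
c t 35.2 tip [-0.2 17.3 41.5] F [ 0.6 -3.2  5.2]
```

Same signature as clip d, peak then drop then stop. Lifting, checking, and moving to clip a.

```bash
python3 -m jog '[[0,[0,0,-0.3],0],[0,[0,0,-0.7],0],[0,[0.4,0.4,0],0],[0,[0.5,0.5,0],0],[0,[0,0,0],0]]'
python3 -c "
from h import *
reds('r6');clip('a',(0,-70,85),(0,-70,27))"
```

```text
clock: 35.7
eef_pos: [569.3, -215.3, 130.8]
eef_rot: [3.141, -0.001, 2.997]
wrist_force: [0.7, 0.1, -0.1]
finger_gap: 0.6
finger_force: 0.0
red l,t,r,b 163 88 233 147 area 3822
red l,t,r,b 429 88 500 148 area 3413
red l,t,r,b 178 254 237 323 area 2734
red l,t,r,b 366 260 429 316 area 2780
a tab end px th 0,.3,.6,.9,1.2 [[384, 116], [409, 116], [439, 117], [467, 117], [490, 116]]
b tab end px th 0,.3,.6,.9,1.2 [[370, 293], [392, 300], [416, 304], [441, 305], [461, 302]]
c tab end px th 0,.3,.6,.9,1.2 [[238, 293], [218, 300], [195, 304], [170, 305], [149, 302]]
d tab end px th 0,.3,.6,.9,1.2 [[232, 116], [209, 116], [181, 117], [153, 117], [129, 117]]
a t 35.75 tip [ 74.1 103.9  92.3] F [ 0.2 -0.1  0.2]
[  0. -70.  85.] [1.483, 3.478, 0.147]
[  0. -70.  27.] [-0.0, -0.0, 1.16]
```

Clip c is shut (237 against 238 predicted), and b and d are still shut. Last is clip a.

```bash
python3 -m jog '[[0,[0.3,0.6,0],0],[0,[0.3,0.7,0],0],[0,[0.3,0.7,0],0],[0,[0.3,0.7,0],0],[0,[0.283,0.778,0.12],0],[0,[0,0,0.4],0],[0,[0,0,0.5],0],[0,[0,0,0.26],0],[0,[0,0,0],0]]'
python3 -c "
from h import *
clip('a',(0,-34,28))"
python3 -m jog '[[0,[0,-0.2,-0.02],0],[0,[0,-0.2,-0.02],0],[0,[0,-0.16,-0.02],0],[0,[0,-0.16,-0.02],0],[0,[0,-0.09,-0.06],0],[0,[0,-0.09,-0.05],0],[0,[0,-0.09,-0.04],0],[0,[0,-0.08,-0.05],0],[0,[0,-0.08,-0.06],0],[0,[0,-0.08,-0.06],0],[0,[0,-0.06,-0.06],0],[0,[0,-0.06,-0.04],0],[0,[0,0,0],0]]'
python3 -c "
from h import *
clip('a',(0,5.3,47),(0,11.7,45));reds('r7')"
```

```text
clock: 36.65
eef_pos: [522.4, -35.4, 64.8]
eef_rot: [3.142, -0.003, 2.995]
wrist_force: [0.2, -0.2, -0.0]
finger_gap: 0.6
finger_force: 0.0
a t 36.65 tip [  0.3 -68.6  26. ] F [ 0.2  0.2 -0. ]
[  0. -34.  28.] [0.007, -0.693, -0.04]
clock: 37.95
eef_pos: [513.1, -102.2, 91.4]
eef_rot: [-3.141, 0.0, 2.996]
wrist_force: [-0.2, 0.3, 0.6]
finger_gap: 0.6
finger_force: 0.1
a t 37.95 tip [ 0.8 -1.2 52.6] F [-0.2 -0.3  0.6]
[ 0.   5.3 47. ] [0.016, -0.129, 0.111]
[ 0.  11.7 45. ] [-0.0, -0.128, 0.04]
red l,t,r,b 264 206 320 277 area 2522
red l,t,r,b 0 218 46 285 area 2430
red l,t,r,b 10 401 68 420 area 913
red l,t,r,b 272 401 281 420 area 152
a tab end px th 0,.3,.6,.9,1.2 [[208, 251], [228, 258], [255, 262], [285, 263], [313, 259]]
b tab end px th 0,.3,.6,.9,1.2 [[218, 422], [235, 434], [258, 442], [284, 443], [309, 437]]
c tab end px th 0,.3,.6,.9,1.2 [[77, 422], [49, 434], [20, 442], [-7, 443], [-27, 438]]
d tab end px th 0,.3,.6,.9,1.2 [[44, 251], [10, 258], [-25, 262], [-57, 263], [-79, 260]]
```

```bash
python3 -m jog '[[0,[0.01,-0.06,0.04],0],[0,[0,-0.06,0.04],0],[0,[0,-0.06,0.02],0],[0,[0,0,0],0]]'
python3 -c "
from h import *
clip('a')"
python3 -m jog '[[0,[0,-0.05,0.02],0],[0,[0,-0.03,0.018],0],[0,[0,0,0],0]]'
python3 -c "
from h import *
clip('a')"
python3 -m jog '[[0,[0,-0.033,0.018],0],[0,[0,0,0],0]]'
python3 -c "
from h import *
clip('a')"
```

```text
clock: 38.4
eef_pos: [511.1, -111.1, 85.9]
eef_rot: [-3.142, -0.0, 2.995]
wrist_force: [0.7, -0.4, 0.3]
finger_gap: 0.4
finger_force: 0.1
a t 38.4 tip [ 0.1  7.9 47.1] F [0.8 0.3 0.3]
clock: 38.7
eef_pos: [510.7, -114.9, 84.2]
eef_rot: [-3.141, 0.0, 2.996]
wrist_force: [0.7, -0.7, 0.9]
finger_gap: 0.5
finger_force: 0.7
a t 38.7 tip [ 0.2 11.8 45.4] F [0.8 0.6 0.9]
clock: 38.9
eef_pos: [510.5, -116.6, 83.3]
eef_rot: [-3.141, 0.0, 2.996]
wrist_force: [-0.1, -1.2, 4.2]
finger_gap: 0.9
finger_force: 1.5
a t 38.9 tip [ 0.3 13.4 44.5] F [0.1 1.2 4.2]
```

```bash
python3 -m jog '[[0,[0,-0.033,0.018],0],[0,[0,-0.03,0.018],0],[0,[0,0,0],0]]'
python3 -c "
from h import *
clip('a')"
python3 -m jog '[[0,[0,-0.033,0.018],0],[0,[0,0,0],0]]'
python3 -c "
from h import *
clip('a')"
python3 -m jog '[[0,[0,-0.033,0.02],0],[0,[0,0,0],0]]'
python3 -c "
from h import *
clip('a')"
```

```text
clock: 39.2
eef_pos: [510.2, -119.6, 82.0]
eef_rot: [-3.141, 0.001, 2.996]
wrist_force: [-1.5, -1.0, 9.6]
finger_gap: 0.7
finger_force: 4.0
a t 39.2 tip [ 0.4 16.6 43.2] F [-1.3  1.2  9.6]
clock: 39.4
eef_pos: [510.0, -121.4, 81.2]
eef_rot: [-3.141, 0.001, 2.996]
wrist_force: [-0.9, -1.5, 9.5]
finger_gap: -0.0
finger_force: 4.4
a t 39.4 tip [ 0.5 18.3 42.4] F [-0.7  1.6  9.5]
clock: 39.6
eef_pos: [509.8, -123.2, 80.2]
eef_rot: [-3.141, 0.001, 2.996]
wrist_force: [-1.5, -2.6, 10.8]
finger_gap: 1.0
finger_force: 4.3
a t 39.6 tip [ 0.5 20.1 41.4] F [-1.1  2.7 10.8]
```

```bash
python3 -m jog '[[0,[0,-0.033,0.02],0],[0,[0,0,0],0]]'
python3 -c "
from h import *
clip('a')"
python3 -m jog '[[0,[0,-0.033,0.02],0],[0,[0,0,0],0]]'
python3 -c "
from h import *
clip('a')"
```

```text
clock: 39.8
eef_pos: [509.5, -125.0, 79.1]
eef_rot: [-3.141, 0.001, 2.996]
wrist_force: [-1.6, -4.3, 8.1]
finger_gap: 0.5
finger_force: 4.0
a t 39.8 tip [ 0.5 22.  40.3] F [-1.   4.5  8.1]
clock: 40.0
eef_pos: [509.2, -126.6, 78.0]
eef_rot: [-3.141, 0.001, 2.996]
wrist_force: [-1.9, -3.4, 5.4]
finger_gap: -0.0
finger_force: 3.0
a t 40.0 tip [ 0.4 23.6 39.2] F [-1.4  3.7  5.4]
```

```bash
python3 -m jog '[[0,[0,-0.03,0.02],0],[0,[0,0,0],0]]'
python3 -c "
from h import *
clip('a')"
python3 -m jog '[[0,[0,-0.015,0.014],0],[0,[0,0,0],0]]'
python3 -c "
from h import *
clip('a')"
```

```text
clock: 40.2
eef_pos: [508.5, -127.4, 76.2]
eef_rot: [3.141, -0.001, 2.996]
wrist_force: [0.6, -0.9, -0.0]
finger_gap: 0.5
finger_force: 0.0
a t 40.2 tip [-0.2 24.5 37.4] F [ 0.7  0.8 -0. ]
clock: 40.4
eef_pos: [508.6, -127.7, 75.8]
eef_rot: [3.141, -0.0, 2.996]
wrist_force: [-0.8, 2.7, 3.8]
finger_gap: 0.1
finger_force: 2.1
a t 40.4 tip [ 0.  24.7 37. ] F [-1.2 -2.6  3.8]
```

Snapped. I'll rise clear over the box and check the whole.

```bash
python3 -m jog '[[0,[0,0,-0.3],0],[0,[0,0,-0.8],0],[0,[0,0,-0.8],0],[0,[-0.5,-0.5,-0.8],0],[0,[-0.7,-0.5,-0.8],0],[0,[0,0,0],0],[0,[0,0,0],0]]'
python3 -c "
from h import *
reds('r8');print(read_state()['wrist_force'],read_state()['eef_pos'])"
```

```text
clock: 41.1
eef_pos: [554.8, -180.2, 241.5]
eef_rot: [3.141, -0.001, 2.995]
wrist_force: [-0.4, 0.4, -0.6]
finger_gap: -0.0
finger_force: 0.0
red l,t,r,b 311 113 358 152 area 1709
red l,t,r,b 165 114 212 153 area 1696
red l,t,r,b 308 229 351 272 area 1347
red l,t,r,b 176 231 217 276 area 1310
a tab end px th 0,.3,.6,.9,1.2 [[312, 133], [327, 134], [345, 134], [364, 134], [380, 134]]
b tab end px th 0,.3,.6,.9,1.2 [[309, 255], [323, 259], [339, 262], [356, 262], [371, 260]]
c tab end px th 0,.3,.6,.9,1.2 [[217, 256], [203, 260], [186, 262], [170, 262], [155, 261]]
d tab end px th 0,.3,.6,.9,1.2 [[211, 133], [195, 134], [176, 135], [158, 135], [142, 134]]
[0.6215897  0.62942373 0.04637825] [ 554.16302889 -179.63406333  240.7943372 ]
```

View pics/r8.png

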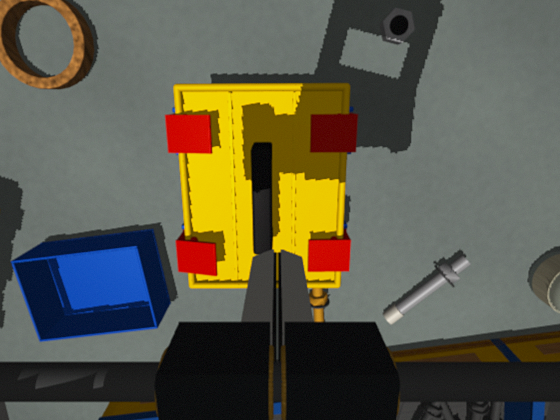

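All four red tabs lie flat over the lid at (188,133), (334,132), (196,253) and (329,250), each inner edge at its θ = 0 position. The surroundings are undisturbed and the arm is clear.

```bash
python3 -c "
from cell import *
print(sign_off())"
```

```text
the job is handed in; nothing more can be done
None
```

The lid is on the box and all four clips are snapped shut, in the order b, d, c, a. The highest force I read while pressing them was about 14 N. The job was handed in at about 41 s with the arm clear, but `sign_off()` returned no verdict.

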